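# Lock a spring-loaded stand leg at its length mark

### The job

Push the sprung stand leg into its tube until its cross bar stands in line with the pointer on the length rail, and while holding it there slide the cam lever fully home against the clamp housing. Do not move the pointer or disturb the bottles and tape around, and finish while still holding the cross bar at the pointer: the clamp screw is not yet tightened, so the spring would push the leg out again if you let go.

Things in the scene. Friction and masses are not known exactly. Their poses are not given: they have to be found in the camera images.
- cradle: Fixture fixed to the bench: grey plate (x -50 to 78, y -135 to 115 mm, 12 thick), black clamp housing (x -26 to 26, y 0 to 34 mm, top 90 mm above bench), tube, and a length rail on the far side. Origin on the bench below the housing's face where the leg comes out. Its x points away from the robot; its y runs along the tube, away from the leg, which comes out towards -y (robot's right).
- bar_grip (a point): Point on the leg's aluminium cross bar near its robot-side end, mid thickness and height: cradle x -85 mm, y -(22 mm + leg joint), 52 mm above the bench. The bar runs along cradle x from -102 to 40 mm, is 12 mm thick (along y) and 20 mm high, on an 18 mm rod. Fingers can straddle it from above here and, if loose, slide along it.
- bar_tip (a point): Middle of the far end face of the cross bar (cradle x 40 mm), which travels beside the pointer's tip; a dark line is scribed along the middle of the bar's top.
- pointer_tip (a point): The length mark: tip of a steel point on a small black rider on the length rail, at cradle x 42 mm, y -(22 mm + pointer joint), 52 mm above the bench. The leg is at its length when bar_tip and pointer_tip have the same cradle y.
- lever_mid (a point): Point mid thickness and height on the cam lever, a dark upright plate 8 mm thick (cradle x), 68 to 88 mm above the bench, along cradle y from 22 to -95 mm, passing 6 mm over the cross bar. The point is at cradle y -40 mm, x (-60 mm + lever joint). Fingers straddling the bar on its robot side meet the plate when moved along the bar towards cradle +x, and push it home.
- leg (a joint): How far the leg is out of its tube, m: 0 fully in, 0.08 fully out, growing in the cradle's -y direction. A spring pushes it out with 5 to 8 N; it starts out at its stop and has little friction.
- pointer (a joint): Position of the pointer on the same scale as the leg joint, m (0.025 to 0.055): the leg is at the mark when both read the same. Held by 8 N of friction; must stay where it is.
- lever (a joint): Travel of the cam lever in the cradle's +x direction, m: 0 fully open, 0.030 closed at its stop, its plate against the housing. It starts 0 to 0.006, takes about 2.5 N to slide and stays where it is left.
- hood_edge (a point): Half-way up the upright front edge of the hood's solid right-hand side wall (18 mm thick, 300 mm high here, then sloping back), which runs from here straight away from the robot; the left-hand wall is 818 mm further left. An arm that comes from the side must go round in front of this edge.
- saline: Bystander: white plastic flask 55 x 79 x 121 mm high, loose; origin at the centre of its underside.
- vial: Bystander: amber vial, diameter 39 mm, 77 mm high, loose; origin at the centre of its underside.
- tape: Bystander: roll of tape lying flat, diameter 96 mm, 18 mm high, loose; origin at the centre of its underside.
- flask: Bystander: white plastic flask 54 x 78 x 124 mm high, left of the cradle, loose; origin at the centre of its underside.

How it is judged:
By the outcome, as a careful person would: the job done as asked, in the order asked, and still so for the second after the job is handed in, while the arm keeps its last pose, push and grip.
It also fails if it takes over 40 s, if anything falls off the work surface, if the arm or the gripper's body presses on something with over 40 N, if the wrist force passes 120 N, or if a joint passes its speed limit or range.

### The arm

A 6-joint arm with a two-finger parallel gripper is mounted at the origin on a cart in front of the work surface, level with it; the furniture and walls round the work are solid. World frame = base frame: x ahead of the robot, y to its left, z up, the work surface at z = 0. Lengths are in mm, angles in rad, forces in N, time in s.
With the tool pointing down it reaches from about 350 to 775 mm from the base axis. Payload 7.3 kg.
Tool frame: the origin (TCP) lies at the very end of the fingers, on their centre line; the grasp point (between the pads) lies 19 mm behind it; z points along the fingers, y is the line along which they close (so a half turn about z gives the same grasp; the last joint's range is limited). The gripper opens to 92 mm and grips with 3 to 60 N. Pads are 19 mm wide; open, the fingers measure 130 mm over their backs; the gripper's body (75 mm by 190 mm) begins 47 mm behind the grasp point.
Start: joints at [-1.298, 0.342, 1.524, -0, 1.275, -0.146], TCP at [213.523, -479.641, 198.941] pointing down, gripper open.
Joint ranges: [-2.53, 2.53], [-0.77, 2.02], [0.04, 2.7], [-1, 4.14], [0.28, 2.66], [-3.11, 3.11]. Speed limits (rad/s): [2.57, 2.57, 3.14, 3.14, 3.14, 3.14].

### API

Orientations are given as [roll, pitch, yaw] about the fixed x, y, z axes, in that order (R = Rz(yaw) Ry(pitch) Rx(roll)).
In Python, from plant import get_obs, capture, close_job gives the robot as it stands. The module is installed in compiled form; this text tells all that it offers.
- The arm moves only by the shell command python3 -m handwheel 'ROWS'. ROWS is JSON, a list of rows, each a list of 3 entries, a list of its own where there are three numbers: the turn, a rotation vector about the tool's x, y, z in degrees, then the shift along the tool's x, y, z in m, then the opening, from 0 (shut) to 1 (fully open). A call has 1 to 12 rows; each row is the pose to reach, as a shift and turn from the pose commanded when the call began, along the tool's axes at that moment; what a row does not reach only later rows make up. A row lasts 1/10 s, in which the tool goes at most 50 mm and 8.59 degrees, less where a joint would pass 70% of its speed; a pose out of reach is approached as far as the arm can. A call with a gripper value outside its range is refused whole. The fingers move at their own pace and stop on an object; the grip force is fixed at half the most. Time passes only in rows, so rows that repeat a pose let the fingers close. It gives the time, the measured TCP pose, the force, the opening and the grip force at its end, in the units of the state.
- get_obs(): the state, without advancing time (a new reading comes with each control period).
- capture(name): name is "scene" or "top"; returns a dict with "image" (400x640x3 uint8, red, green, blue), "depth" (400x640 float32, mm along the optical axis (not along the pixel's ray), 0 where there is no reading), "fx", "fy", "cx", "cy" (pixels), "camera_from_world" (4x4, takes a point from world to camera coordinates). Camera axes: x right, y down, z forward; pixel columns grow to the right and rows downward; lengths in mm; the calibration is good to about 2 mm. A picture is of the moment at which its call begins.
- close_job(): hands the job in; it is judged then, once.
The state is a dict: "time": time; "joint_positions": joint angles; "dq": joint speeds; "tau": joint torques, N m; "tool_pos": TCP position; "tcp_rot": TCP orientation; "contact_force": force on the tool from outside, world axes, zero at the start; "moment": the same for the moment, N m; "grip_width": finger opening in mm; "finger_force": force on a finger pad.
Only numpy, scipy, OpenCV 4.12 (cv2) and the standard library are available. Lean on these libraries where they do the work, as an engineer would, in place of code of your own. Each camera call takes 0.05 s, during which the arm holds its last target. There are 200 camera calls.

## Working session

There is one attempt and no reset: what is moved stays moved. The work goes in short steps, Python scripts to look and compute and a shell command to move; the robot and the scene stay as the last step left them, time stands still between calls to the robot, and variables do not carry over. Pictures are saved under pics/ and viewed, at most 10 in all, crops included, and the job is handed in when it is done.

```bash
mkdir -p pics
cat > h.py <<'E'
import numpy as np,cv2
from plant import get_obs,capture
def w(c,u,v,d=None,z=None):
    M=np.linalg.inv(c["camera_from_world"]); r=np.array([(u-c["cx"])/c["fx"],(v-c["cy"])/c["fy"],1.])
    if z is not None:
        R=M[:3,:3]@r; d=(z-M[2,3])/R[2]
    elif d is None:
        d=c["depth"][int(round(v)),int(round(u))]
    return (M@np.append(r*d,1))[:3]
E
python3 - <<'E'
from h import *
import pickle
for n in("scene","top"):
    c=capture(n);pickle.dump(c,open(n+".pkl","wb"));cv2.imwrite(f"pics/{n}0.png",c["image"][:,:,::-1])
    print(n,np.linalg.inv(c["camera_from_world"]).round(3),c["fx"])
o=get_obs();print(o)
E
```

```text
scene [[-5.80000e-01 -4.98000e-01  6.45000e-01 -3.07215e+02]
 [-8.14000e-01  3.59000e-01 -4.56000e-01  6.80276e+02]
 [-5.00000e-03 -7.89000e-01 -6.14000e-01  9.25638e+02]
 [ 0.00000e+00  0.00000e+00  0.00000e+00  1.00000e+00]] 497.685621146941
top [[-2.300000e-02 -9.810000e-01  1.940000e-01  2.753970e+02]
 [-1.000000e+00  2.100000e-02 -1.300000e-02  9.137400e+01]
 [ 8.000000e-03 -1.940000e-01 -9.810000e-01  1.415312e+03]
 [ 0.000000e+00  0.000000e+00  0.000000e+00  1.000000e+00]] 409.6234288171816
{'time': 0.1, 'joint_positions': array([-1.29798755e+00,  3.42631757e-01,  1.52491035e+00, -1.16346229e-05,
        1.27539094e+00, -1.46004130e-01]), 'dq': array([-0.00178225, -0.00276542, -0.00248854, -0.0006199 ,  0.0021667 ,
        0.00065756]), 'tau': array([ 2.10190083e-03, -4.32003665e+01, -2.44694388e+01,  7.19562708e-02,
        5.26588317e-02, -5.67088205e-05]), 'tool_pos': array([ 213.41283544, -479.23647717,  198.32942035]), 'tcp_rot': array([-3.14026490e+00, -1.84000927e-04,  4.18816184e-01]), 'contact_force': array([ 0.46382205, -0.25066666, -0.52104968]), 'moment': array([ 0.02627587, -0.02575167,  0.01870358]), 'finger_force': 0.0, 'grip_width': 91.5883219624504}
```

View pics/scene0.png

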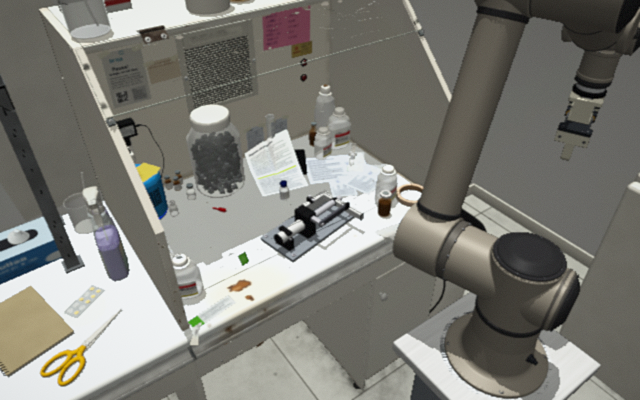

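View pics/top0.png

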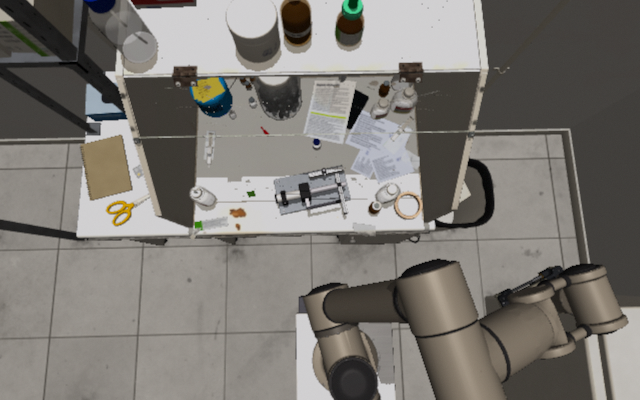

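The scene view shows the cradle around (315,222). In the top view it is around (312,190), with saline (388,192), vial (376,208) and tape (408,205) to its right. I'll enlarge both.

Run:
```python
import pickle,cv2
for n,(u,v,a,b,s) in dict(top=(262,155,170,80,4.7),scene=(250,170,180,95,4.4)).items():
    c=pickle.load(open(n+".pkl","rb"));i=c["image"][v:v+b,u:u+a,::-1]
    cv2.imwrite(f"pics/{n}1.png",cv2.resize(i,None,fx=s,fy=s,interpolation=cv2.INTER_CUBIC))
```

```text
(no output)
```

View pics/top1.png

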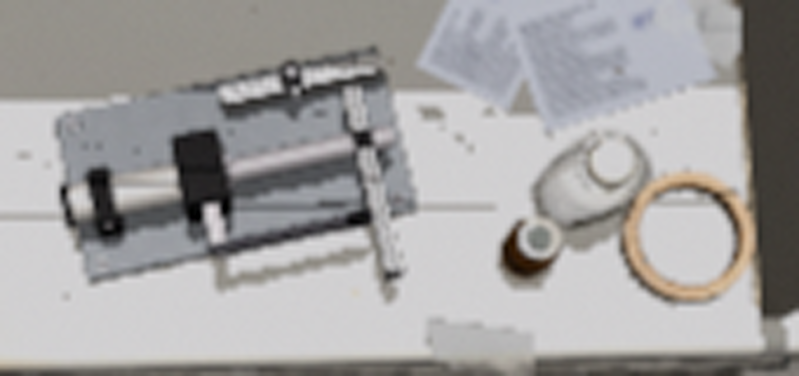

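View pics/scene1.png

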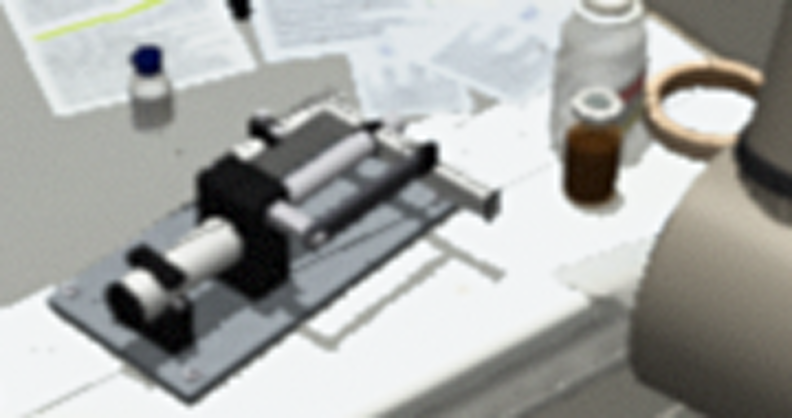

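Top crop: plate corners are at (62,118), (378,48), (415,210), (95,283). The bar runs from (353,88) to (392,280), the rider is at (291,75) with its tip near (293,112), and the lever's near end is at (215,240). In the scene crop the plate corners are at (50,300) and (192,402), and the bar's near end is at about (493,203).

```bash
cat >> h.py <<'E'
def px(c,p):
    q=c["camera_from_world"]@np.append(p,1); return np.array([c["fx"]*q[0]/q[2]+c["cx"],c["fy"]*q[1]/q[2]+c["cy"]])
def cw(P,p):
    a=P[2]; return np.array([P[0]+np.cos(a)*p[0]-np.sin(a)*p[1],P[1]+np.sin(a)*p[0]+np.cos(a)*p[1],p[2]])
E
cat > fit.py <<'E'
from h import *
import pickle
from scipy.optimize import least_squares
T=pickle.load(open("top.pkl","rb"));S=pickle.load(open("scene.pkl","rb"))
t=lambda u,v:np.array([(u+.5)/4.7-.5+262,(v+.5)/4.7-.5+155]); s=lambda u,v:np.array([(u+.5)/4.4-.5+250,(v+.5)/4.4-.5+170])
O=[(T,t(62,118),(78,115,12)),(T,t(378,48),(78,-135,12)),(T,t(415,210),(-50,-135,12)),(T,t(95,283),(-50,115,12)),
(T,t(353,90),(40,-102,62)),(T,t(392,276),(-102,-102,62)),
(S,s(50,300),(78,115,12)),(S,s(192,402),(-50,115,12)),(S,s(493,203),(-102,-102,52))]
f=lambda P:np.concatenate([px(c,cw(P,p))-m for c,m,p in O])
r=least_squares(f,[470,100,0.2],x_scale=[100,100,1],loss="soft_l1")
if __name__=="__main__":
    P=r.x;print(P);print(f(P).reshape(-1,2).round(2))
    np.save("P.npy",P)
    for n,p in dict(grip=(-85,-102,52),tip=(40,-102,52),bargriptop=(-85,-102,62)).items():print(n,cw(P,p).round(1),px(T,cw(P,p)).round(1),px(S,cw(P,p)).round(1))
    # pointer at joints / lever
    u=lambda q:((q-[262,155]+.5)*4.7-.5).round(0); v=lambda q:((q-[250,170]+.5)*4.4-.5).round(0)
    for j in(25,35,45,55):print(j,u(px(T,cw(P,(42,-22-j,52)))),v(px(S,cw(P,(42,-22-j,52)))))
    for j in(0,6):print('lever',j,[(u(px(T,cw(P,(-60+j,y,88)))),v(px(S,cw(P,(-60+j,y,88))))) for y in(22,-95)])
    for a,b in((388,192),(376,207),(408,205)):print(w(T,a,b).round(0))
    d=T["depth"];
    # hood right wall front edge
    for a,b in((420,230),(425,225),(445,225),(455,215),(450,235)):print((a,b),w(T,a,b).round(0))
E
python3 fit.py
```

```text
[5.53096932e+02 1.01924225e+02 2.05119146e-01]
[[-1.81  0.27]
 [ 0.07 -0.23]
 [ 0.89 -0.09]
 [-1.23  0.35]
 [-0.42 -0.43]
 [ 1.24  0.26]
 [-0.81 -0.6 ]
 [ 0.15 -1.19]
 [ 1.01  1.07]]
grip [490.7 -15.3  52. ] [344.8 209.2] [357.8 214.1]
tip [613.   10.2  52. ] [336.1 174. ] [324.2 195.4]
bargriptop [490.7 -15.3  62. ] [345.  208.7] [358.  211.3]
25 [276. 105.] [268. 151.]
35 [290. 102.] [279. 144.]
45 [303.  99.] [289. 137.]
55 [316.  96.] [300. 130.]
lever 0 [(array([214., 253.]), array([312., 230.])), (array([377., 216.]), array([440., 139.]))]
lever 6 [(array([212., 245.]), array([305., 225.])), (array([375., 208.]), array([433., 135.]))]
[ 534. -152.  117.]
[ 492. -117.   76.]
[ 509. -241.    2.]
(420, 230) [ 421. -280.  -10.]
(425, 225) [ 437. -297.   -1.]
(445, 225) [ 476. -480. -354.]
(455, 215) [ 575. -671. -763.]
(450, 235) [ 470. -643. -788.]
```

Run:
```python
from fit import *
P=r.x
def cloud(c):
    v,u=np.mgrid[0:400,0:640]; d=c["depth"]; R=np.stack([(u-c["cx"])/c["fx"],(v-c["cy"])/c["fy"],np.ones_like(d)],-1)*d[...,None]
    M=np.linalg.inv(c["camera_from_world"]); return R@M[:3,:3].T+M[:3,3]
for n,c in(("T",T),("S",S)):
    X=cloud(c); X[c["depth"]<=0]=np.nan
    L=np.stack([(X[...,0]-P[0])*np.cos(P[2])+(X[...,1]-P[1])*np.sin(P[2]),-(X[...,0]-P[0])*np.sin(P[2])+(X[...,1]-P[1])*np.cos(P[2]),X[...,2]],-1)
    near=(abs(L[...,0])<130)&(abs(L[...,1])<170)
    for nm,lo,hi in(("plate",8,16),("bar",57,66),("lever+housing",84,94)):
        m=near&(L[...,2]>lo)&(L[...,2]<hi); q=L[m]; w_=X[m]
        print(n,nm,m.sum(),"cr min/max",q[:,:2].min(0).round(0),q[:,:2].max(0).round(0),"z",np.median(q[:,2]).round(1))
        (cx,cy),sz,ang=cv2.minAreaRect(w_[:,:2].astype(np.float32));print("  rect",round(cx,1),round(cy,1),np.round(sz,1),round(ang,2))
        if nm=="bar":
            for x0 in range(-110,50,20):
                k=q[(q[:,0]>x0)&(q[:,0]<x0+20)&(q[:,1]<-85)]
                if len(k):print("   bar x",x0,"y",k[:,1].mean().round(1),len(k))
    m=near&(L[...,2]<5);print(" bench z",np.median(L[m][:,2]).round(1))
    if n=="T":
        m=(X[...,2]>40)&(X[...,2]<320)&(X[...,1]<-230)&(X[...,1]>-420)&(X[...,0]>350)&(X[...,0]<800)
        q=X[m];print("wall",q.min(0).round(),q.max(0).round(),len(q)); 
        for z in(60,120,180,240,300):
            k=q[abs(q[:,2]-z)<30]; 
            if len(k):print(z,k.min(0).round(),k.max(0).round(),len(k))
    else:
        m=(X[...,2]>40)&(X[...,1]>480)&(X[...,1]<650)&(X[...,0]>350)&(X[...,0]<600);q=X[m];print("lwall",q.min(0).round(),q.max(0).round(),len(q))
```

```text
T plate 1223 cr min/max [ -72. -136.] [ 79. 114.] z 11.6
  rect 557.9 92.2 [150.8 249.7] 11.36
T bar 384 cr min/max [-103. -124.] [ 66. 119.] z 61.5
  rect 564.4 88.4 [248.  141.7] 79.47
   bar x -110 y -101.5 12
   bar x -90 y -101.5 19
   bar x -70 y -101.5 17
   bar x -50 y -101.8 20
   bar x -30 y -102.0 15
   bar x -10 y -105.1 46
   bar x 10 y -101.9 17
   bar x 30 y -101.6 10
T lever+housing 234 cr min/max [-64. -93.] [27. 33.] z 88.0
  rect 518.2 80.6 [147.8  74.3] 60.85
 bench z -2.0
wall [ 444. -309.   40.] [ 800. -289.  320.] 3162
60 [ 444. -308.   40.] [ 798. -290.   90.] 423
120 [ 445. -307.   90.] [ 799. -289.  150.] 584
180 [ 445. -309.  150.] [ 799. -290.  210.] 653
240 [ 445. -307.  210.] [ 800. -290.  270.] 741
300 [ 445. -309.  270.] [ 799. -290.  320.] 761
S plate 1183 cr min/max [ -85. -169.] [128. 141.] z 13.5
  rect 581.8 103.2 [189.3 317.9] 18.93
S bar 465 cr min/max [-102. -121.] [ 67. 124.] z 62.1
  rect 563.8 91.2 [252.4 141. ] 78.88
   bar x -110 y -97.0 20
   bar x -90 y -96.8 27
   bar x -70 y -97.7 17
   bar x -50 y -96.7 6
   bar x -30 y -97.0 25
   bar x -10 y -102.2 50
   bar x 10 y -96.4 25
   bar x 30 y -97.7 10
S lever+housing 328 cr min/max [-65. -90.] [26. 39.] z 90.0
  rect 539.1 73.1 [ 90.8 128.7] 11.85
 bench z -296.4
lwall [441. 480.  40.] [600. 529. 471.] 3817
```

```bash
python3 -m handwheel '[[[0,0,0],[0.036,-0.036,0],1],[[0,0,3],[0.071,-0.072,0],1],[[0,0,6],[0.107,-0.108,0],1],[[0,0,9],[0.142,-0.144,0],1],[[0,0,12.25],[0.18,-0.169,0],1],[[0,0,12.25],[0.218,-0.193,0],1],[[0,0,12.25],[0.256,-0.218,0],1],[[0,0,12.25],[0.294,-0.243,0],1],[[0,0,12.25],[0.332,-0.267,0],1],[[0,0,12.25],[0.37,-0.292,0],1],[[0,0,12.25],[0.408,-0.317,0],1],[[0,0,12.25],[0.446,-0.341,0],1]]'; python3 -m handwheel '[[[0,0,0],[0,0,0],1],[[0,0,0],[0,0,0],1]]'; python3 -c "
from h import *
o=get_obs();print(o['tool_pos'],o['tcp_rot'],cw([553.1,101.9,.2051],(-87,-72,36)))"
```

```text
time: 1.3
tool_pos: [482.8, 15.2, 198.7]
tcp_rot: [3.142, 0.001, 0.205]
contact_force: [0.3, -1.2, -0.3]
grip_width: 91.8
finger_force: 0.0
time: 1.5
tool_pos: [482.0, 14.1, 198.3]
tcp_rot: [-3.141, 0.002, 0.208]
contact_force: [-0.2, -0.3, -0.7]
grip_width: 91.5
finger_force: 0.0
[482.03682122  14.08995161 198.25187837] [-3.14148707e+00  1.58525559e-03  2.07550957e-01] [482.58735049  13.6902145   36.        ]
```

```bash
python3 -m handwheel '[[[0,0,0],[0,0,0.04],1],[[0,0,0],[0,0,0.08],1],[[0,0,0],[0,0,0.11],1],[[0,0,0],[0,0,0.13],1],[[0,0,0],[0,0,0.15],1],[[0,0,0],[0,0,0.162],1],[[0,0,0],[0,0,0.162],1]]'
python3 - <<'E'
from h import *
I=[]
for n,(u,v,a,b) in dict(top=(282,155,90,65),scene=(280,165,90,65)).items():
    c=capture(n);i=c["image"][v:v+b,u:u+a,::-1]
    I.append(cv2.resize(i,None,fx=6,fy=6,interpolation=cv2.INTER_CUBIC)[:,:399 if 0 else None])
cv2.imwrite("pics/a1.png",cv2.resize(np.vstack(I),None,fx=.76,fy=.76))
E
```

```text
time: 2.2
tool_pos: [480.4, 12.1, 35.5]
tcp_rot: [-3.141, 0.004, 0.203]
contact_force: [-0.6, 0.1, 0.3]
grip_width: 91.8
finger_force: 0.0
```

View pics/a1.png

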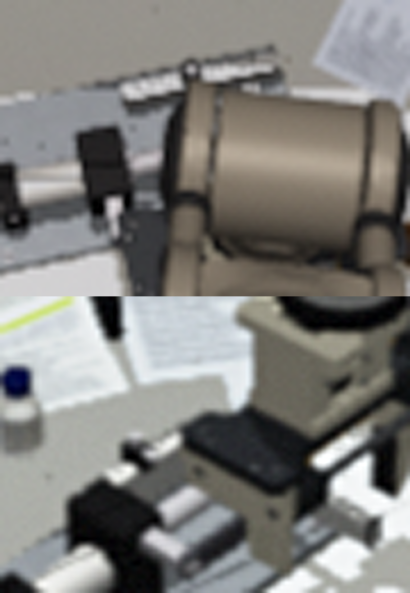

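The arm hides the bar tip in both views, so I'll take the pointer position from the first images. From there I'll push by a known distance from the stop at 80 mm.

Run:
```python
from h import *
import pickle
I=[]
for n,(u,v) in dict(top=(307,164),scene=(296,186)).items():
    c=pickle.load(open(n+".pkl","rb"));i=c["image"][v:v+19,u:u+50,::-1]
    I.append(cv2.resize(i,None,fx=15,fy=15,interpolation=cv2.INTER_CUBIC))
cv2.imwrite("pics/b.png",np.vstack(I))
```

```text
(no output)
```

View pics/b.png

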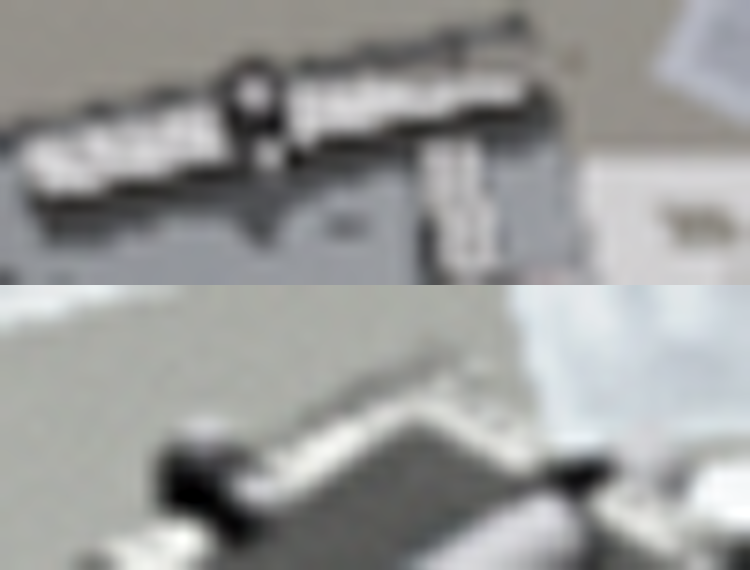

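Run:
```python
from fit import *
P=r.x
def cr(X):
    d=X-[P[0],P[1],0]; a=P[2]; return np.array([d[0]*np.cos(a)+d[1]*np.sin(a),-d[0]*np.sin(a)+d[1]*np.cos(a),X[2]]).round(1)
t=lambda U,V,z:cr(w(T,(U+.5)/15-.5+307,(V+.5)/15-.5+164,z=z))
s=lambda U,V,z:cr(w(S,(U+.5)/15-.5+296,(V-285+.5)/15-.5+186,z=z))
print("T tip",t(268,155,52),t(270,168,52),"bar",t(448,140,62),t(460,190,62),t(472,250,62),"rider",t(255,95,62))
print("S tip",s(240,485,52),s(265,495,52),"bar end",s(420,400,62),s(445,385,62),s(530,455,62))
inv=lambda q,o,u0:((q-o+.5)*15-.5).round()
for j in (30,35,40,45):print(j,"T",inv(px(T,cw(P,(42,-22-j,52))),[307,164],0),"S",inv(px(S,cw(P,(42,-22-j,52))),[296,186],0)+[0,285])
for p in((40,-96,62),(40,-108,62),(40,-102,62),(0,-96,62),(0,-108,62)):print(p,"T",inv(px(T,cw(P,p)),[307,164],0),"S",inv(px(S,cw(P,p)),[296,186],0)+[0,285])
```

```text
T tip [ 49.6 -62.9  52. ] [ 46.5 -62.7  52. ] bar [  41.5 -102.7   62. ] [  29.5 -102.6   62. ] [  15.4 -102.    62. ] rider [ 61.5 -62.4  62. ]
S tip [ 55.9 -65.7  52. ] [ 50.2 -66.7  52. ] bar end [ 39.7 -98.9  62. ] [  39.4 -105.7   62. ] [  12.8 -100.3   62. ]
30 T [229. 197.] S [243. 549.]
35 T [250. 192.] S [261. 536.]
40 T [272. 187.] S [280. 524.]
45 T [293. 183.] S [298. 512.]
(40, -96, 62) T [421. 153.] S [409. 406.]
(40, -108, 62) T [472. 141.] S [451. 378.]
(40, -102, 62) T [446. 147.] S [430. 392.]
(0, -96, 62) T [462. 321.] S [566. 493.]
(0, -108, 62) T [514. 309.] S [608. 464.]
```

Run:
```python
from h import *
import pickle
I=[]
for n,(u,v) in dict(top=(317,166),scene=(304,194)).items():
    c=pickle.load(open(n+".pkl","rb"));i=c["image"][v:v+11,u:u+24,::-1].astype(float)
    i=np.clip((i-20)*1.15,0,255).astype(np.uint8)
    I.append(cv2.resize(i,None,fx=26,fy=26,interpolation=cv2.INTER_NEAREST))
    print(n);print(c["image"][v:v+11,u:u+24].mean(2).astype(int))
cv2.imwrite("pics/c.png",np.vstack(I))
```

```text
top
[[144 143 143 144 144 145 144 145 145 143 143 144 143 136 127 127 126 122
  114  93  86 105 110 105]
 [144 144 144 143 144 138 123 122 134 135 123 126 122 108  90  90  94  90
   93  94  88 121 132 134]
 [143 143 143 144 131  98  74  73  98 104  81  87  87  93 107  97 100 112
  119 116 106 130 131 130]
 [125 122 124 121  90  74 129 123  80 122 140 136 146 150 173 165 164 154
  148 163 159 170 171 170]
 [ 88  84 103 115  86  80 156 152  91 159 192 186 199 195 208 208 208 192
  185 198 179 166 163 165]
 [123 153 163 169 122  42  80  85  59 154 200 196 208 209 200 183 167 163
  163 146  97  60  49  54]
 [175 201 199 200 149  52  39  34  40 142 194 170 163 162 148 107  66  50
   49  57  57  60  61  64]
 [196 199 196 208 177  86  57 109 108 105 136  72  53  49  55  55  60  64
  106 125 118 122  74  78]
 [201 184 168 163 147  93  66 140 139  38  54  58  59  63  66  68  73  75
  151 177 162 179 119 119]
 [153 113  69  52  49  49  55  93  96  61  67  71  72  76  97 116 116 104
  151 182 172 184 145 155]
 [ 55  57  60  60  65  68  70  81  88  79  83 100 119 121 137 153 153 132
  156 186 17
[... 433 characters left out ...]
64  98  33  27  40  57  93 128 151 190 221 224 193 142 102  88  88
   85  95  95  93  93  94]
 [175 166  97  23   3  12  39 110 184 205 198 193 163 119  92  89  86  87
   89  92  90  91  94  93]
 [171 164 104  35   6   1  13  60 119 150 147 127 104  86  85  89  91  90
   90  88  89  86  89  91]
 [170 167 152 125 106  59  18  12  42  71  90  92  88  89  89  87  87  89
   89  87  87  83  82 103]
 [180 191 214 226 228 158  65  16  27  55  77  89  90  89  92  89  90  86
   86  84  84  93 120 165]
 [222 218 218 239 237 183 100  53  58  79  86  89  91  92  89  90  87  90
   85  85 103 142 187 209]
 [219 237 234 225 187 132  92  85  85  87  93  90  88  88  85  86  85  86
   96 124 167 197 213 215]]
```

View pics/c.png

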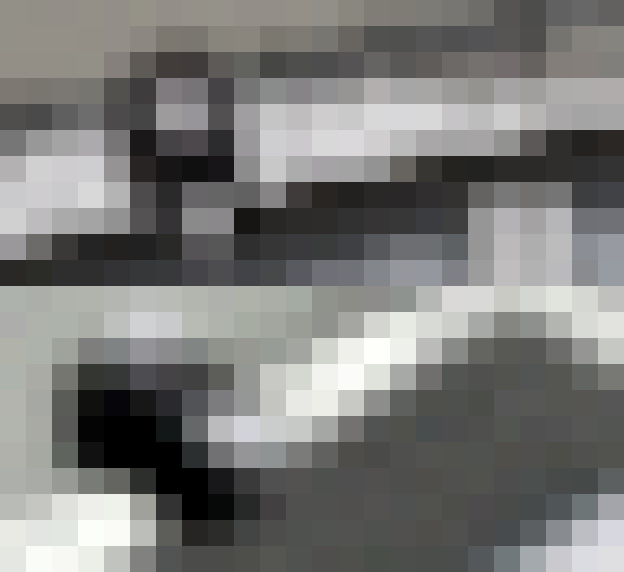

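Run:
```python
from fit import *
P=r.x
def cr(X):
    d=X-[P[0],P[1],0]; a=P[2]; return np.array([d[0]*np.cos(a)+d[1]*np.sin(a),-d[0]*np.sin(a)+d[1]*np.cos(a),X[2]]).round(1)
for v in(173,174,175,176):
    for u in(323,324,325,326):print("T",u,v,cr(w(T,u,v)),end=" ")
    print()
for v in range(197,204):
    for u in range(310,317):
        q=cr(w(S,u,v)); print((u,v),q,end=" ")
    print()
print("bar")
for c,n,U,V in((T,"T",range(333,341),(174,175,176,179)),(S,"S",range(318,336),(192,194,196,198))):
    for v in V: print(n,v,[ (u,*cr(w(c,u,v))) for u in U if cr(w(c,u,v))[2]>38])
```

```text
T 323 173 [ 52.7 -58.6  56. ] T 324 173 [ 53.  -62.3  51.3] T 325 173 [ 51.3 -65.3  55.4] T 326 173 [ 49.1 -68.2  61.2] 
T 323 174 [ 48.8 -57.7  57.9] T 324 174 [ 48.3 -61.1  56.7] T 325 174 [ 47.5 -64.4  56.8] T 326 174 [ 48.5 -68.4  49.3] 
T 323 175 [ 48.1 -57.8  46.2] T 324 175 [ 44.5 -60.2  58.4] T 325 175 [ 44.  -63.6  57.3] T 326 175 [ 52.2 -70.1  19. ] 
T 323 176 [ 50.5 -58.8  21.2] T 324 176 [ 51.8 -62.9  12.3] T 325 176 [ 42.6 -63.5  48.4] T 326 176 [ 50.  -69.7  13.2] 
(310, 197) [ 55.4 -59.1  62.8] (311, 197) [ 55.4 -63.2  60.4] (312, 197) [ 53.7 -65.6  59.9] (313, 197) [ 60.8 -77.1  49.7] (314, 197) [ 60.  -80.4  48.2] (315, 197) [ 60.8 -85.4  44.9] (316, 197) [ 56.4 -85.   47.5] 
(310, 198) [ 55.1 -58.7  59.6] (311, 198) [ 49.1 -56.6  63.9] (312, 198) [ 50.8 -62.5  59.6] (313, 198) [ 48.4 -64.   60. ] (314, 198) [ 56.2 -76.3  48.9] (315, 198) [ 54.5 -78.7  48.4] (316, 198) [ 51.7 -79.9  49.2] 
(310, 199) [ 50.3 -53.7  61.3] (311, 199) [ 50.9 -58.4  58.3] (312, 199) [ 48.1 -59.6  59.2] (313, 199) [ 47.3 -62.8  57.7] (314, 199) [ 51.8 -71.7  50.2] (315, 199) [ 52.  -76.1  
[... 4451 characters left out ...]
, np.float64(51.0)), (325, np.float64(29.3), np.float64(-93.7), np.float64(53.0)), (326, np.float64(26.3), np.float64(-94.7), np.float64(54.0)), (327, np.float64(22.8), np.float64(-95.0), np.float64(55.7)), (328, np.float64(17.3), np.float64(-93.1), np.float64(59.7)), (329, np.float64(14.9), np.float64(-94.7), np.float64(60.0)), (330, np.float64(12.1), np.float64(-95.8), np.float64(60.8)), (331, np.float64(9.8), np.float64(-97.5), np.float64(61.0)), (332, np.float64(2.7), np.float64(-93.7), np.float64(66.9)), (333, np.float64(2.8), np.float64(-98.1), np.float64(64.4)), (334, np.float64(0.9), np.float64(-100.2), np.float64(64.2)), (335, np.float64(-2.2), np.float64(-100.9), np.float64(65.4))]
```

The steel point shows in the top view at about (324.5,174), and the bar's far end at (336.7,174.5). Depth from both cameras puts the pointer joint at about 40.5–41 mm, so the push is about 39.4 mm. Next I'll close loosely round the bar.

```bash
cat >> h.py <<'E'
def rd(n=10):
    P=np.load("P.npy");X=[];F=[];W=[]
    for _ in range(n):
        capture("top");o=get_obs();X.append(o["tool_pos"]);F.append(o["contact_force"]);W.append(o["grip_width"])
    X=np.mean(X,0);F=np.mean(F,0);d=X-[P[0],P[1],0];a=P[2];R=np.array([[np.cos(a),np.sin(a)],[-np.sin(a),np.cos(a)]])
    c=R@d[:2];f=R@F[:2];g=np.mean(W)
    print("t",round(o["time"],2),"TCP cradle",c.round(2),"z",X[2].round(1),"F cradle",f.round(2),F[2].round(1),"w",g.round(2),"bar_y if pushed",(c[1]-g/2+6).round(2),"yaw",o["tcp_rot"].round(3))
E
python3 -m handwheel '[[[0,0,0],[0,0.014,0],0.6],[[0,0,0],[0,0.022,0],0.3],[[0,0,0],[0,0.028,0],0.2],[[0,0,0],[0,0.028,0],0.2],[[0,0,0],[0,0.028,0],0.2],[[0,0,0],[0,0.028,0],0.2],[[0,0,0],[0,0.028,0],0.2],[[0,0,0],[0,0.028,0],0.2]]'; python3 -c "
from h import *
rd(12)"
```

```text
time: 3.1
tool_pos: [487.9, -13.9, 36.9]
tcp_rot: [3.142, 0.0, 0.205]
contact_force: [0.6, -1.2, -0.0]
grip_width: 32.3
finger_force: 0.0
t 3.7 TCP cradle [ -87.36 -100.32] z 36.9 F cradle [-0.09  0.01] 0.1 w 20.03 bar_y if pushed -104.34 yaw [3.141 0.    0.205]
```

```bash
for i in 1 ; do python3 -m handwheel '[[[0,0,0],[0,-0.001,0],0.2],[[0,0,0],[0,-0.001,0],0.2]]'|grep -E "force"; python3 -c "
from h import *
rd(4)"; python3 -m handwheel '[[[0,0,0],[0,-0.001,0],0.2],[[0,0,0],[0,-0.001,0],0.2]]'|grep contact; python3 -c "
from h import *
rd(4)"; python3 -m handwheel '[[[0,0,0],[0,-0.001,0],0.2],[[0,0,0],[0,-0.001,0],0.2]]'|grep contact; python3 -c "
from h import *
rd(4)"; done
```

```text
contact_force: [0.4, 0.2, -0.8]
finger_force: 0.0
t 4.1 TCP cradle [-87.38 -99.38] z 36.9 F cradle [-0.18 -0.02] 0.2 w 18.37 bar_y if pushed -102.57 yaw [3.142 0.    0.205]
contact_force: [-0.4, 0.1, 0.1]
t 4.5 TCP cradle [-87.36 -98.37] z 36.9 F cradle [0.14 0.4 ] -0.3 w 18.18 bar_y if pushed -101.46 yaw [ 3.142 -0.     0.205]
contact_force: [-0.9, -0.1, -0.0]
t 4.9 TCP cradle [-87.37 -97.37] z 36.9 F cradle [0.04 0.23] -0.0 w 18.34 bar_y if pushed -100.55 yaw [ 3.141 -0.     0.205]
```

Position readings are precise (about 0.05 mm). No contact yet, so I'll continue.

```bash
python3 -m handwheel '[[[0,0,0],[0,-0.001,0],0.2],[[0,0,0],[0,-0.001,0],0.2]]'|grep -E "force"; python3 -c "
from h import *
rd(4)"; python3 -m handwheel '[[[0,0,0],[0,-0.001,0],0.2],[[0,0,0],[0,-0.001,0],0.2]]'|grep contact; python3 -c "
from h import *
rd(4)"; python3 -m handwheel '[[[0,0,0],[0,-0.001,0],0.2],[[0,0,0],[0,-0.001,0],0.2]]'|grep contact; python3 -c "
from h import *
rd(4)"; python3 -m handwheel '[[[0,0,0],[0,-0.001,0],0.2],[[0,0,0],[0,-0.001,0],0.2]]'|grep contact; python3 -c "
from h import *
rd(4)"
```

```text
contact_force: [0.3, -0.0, -0.1]
finger_force: 0.0
t 5.3 TCP cradle [-87.37 -96.37] z 36.9 F cradle [0.14 0.12] -0.3 w 18.39 bar_y if pushed -99.57 yaw [ 3.141 -0.     0.205]
contact_force: [0.1, 0.6, -0.5]
t 5.7 TCP cradle [-87.36 -95.38] z 36.9 F cradle [-0.17 -0.59] -0.1 w 18.42 bar_y if pushed -98.59 yaw [ 3.141 -0.     0.205]
contact_force: [-0.6, -0.5, -0.3]
t 6.1 TCP cradle [-87.35 -94.37] z 36.9 F cradle [-0.07  0.16] 0.0 w 18.35 bar_y if pushed -97.55 yaw [ 3.141 -0.     0.205]
contact_force: [-0.7, 0.6, -0.0]
t 6.5 TCP cradle [-87.35 -93.38] z 36.9 F cradle [-0.12 -0.11] -0.3 w 18.45 bar_y if pushed -96.6 yaw [ 3.141 -0.     0.205]
```

Run:
```python
from h import *
c=capture("scene");i=c["image"][170:225,300:375,::-1]
cv2.imwrite("pics/d.png",cv2.resize(i,None,fx=10,fy=10,interpolation=cv2.INTER_CUBIC))
P=np.load("P.npy")
for p in((-97,-84,37),(-78,-84,37),(-97,-84,62),(-97,-103,37),(-102,-96,62),(-102,-108,62),(-102,-108,42),(-102,-96,42)):print(p,((px(c,cw(P,p))-[300,170]+.5)*10).round())
```

```text
(-97, -84, 37) [573. 539.]
(-78, -84, 37) [520. 508.]
(-97, -84, 62) [577. 468.]
(-97, -103, 37) [617. 505.]
(-102, -96, 62) [620. 455.]
(-102, -108, 62) [647. 435.]
(-102, -108, 42) [644. 491.]
(-102, -96, 42) [616. 512.]
```

View pics/d.png

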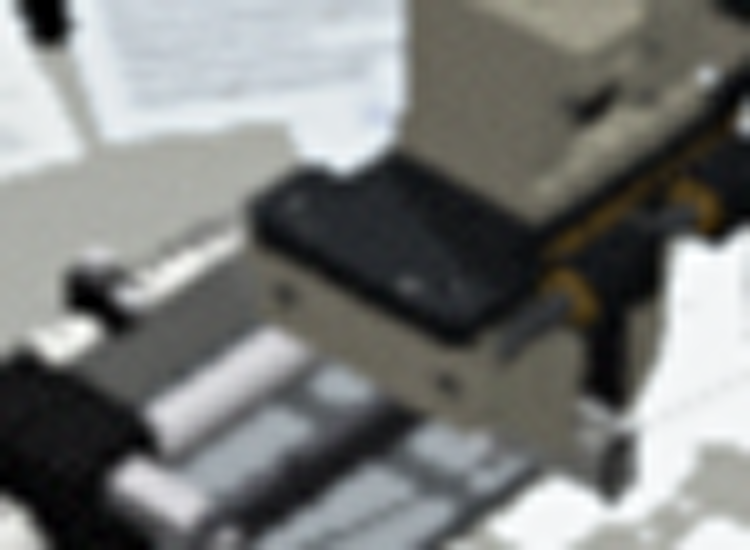

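The bar end, at about (617,465), lies between the two fingers and hasn't moved. I'll keep closing in.

```bash
python3 -m handwheel '[[[0,0,0],[0,-0.001,0],0.2],[[0,0,0],[0,-0.001,0],0.2]]'|grep -E "force"; python3 -c "
from h import *
rd(4)"; python3 -m handwheel '[[[0,0,0],[0,-0.001,0],0.2],[[0,0,0],[0,-0.001,0],0.2]]'|grep contact; python3 -c "
from h import *
rd(4)"; python3 -m handwheel '[[[0,0,0],[0,-0.001,0],0.2],[[0,0,0],[0,-0.001,0],0.2]]'|grep contact; python3 -c "
from h import *
rd(4)"
```

```text
contact_force: [0.3, -0.2, 0.2]
finger_force: 0.0
t 6.95 TCP cradle [-87.36 -92.37] z 36.9 F cradle [-0.05 -0.06] -0.1 w 18.15 bar_y if pushed -95.45 yaw [3.142 0.    0.205]
contact_force: [0.6, 0.9, 0.3]
t 7.35 TCP cradle [-87.37 -91.37] z 36.9 F cradle [0.1  0.27] -0.3 w 18.27 bar_y if pushed -94.5 yaw [ 3.142 -0.     0.205]
contact_force: [1.0, 0.8, -0.5]
t 7.75 TCP cradle [-87.37 -90.37] z 36.9 F cradle [-0.3   0.22] -0.2 w 18.33 bar_y if pushed -93.53 yaw [ 3.141 -0.     0.205]
```

Run:
```python
from h import *
import pickle
P=np.load("P.npy")
S0=pickle.load(open("scene.pkl","rb"));S1=capture("scene")
for n,c in(("before",S0),("now",S1)):
    print(n)
    for v in range(211,221):
        print(v,c["image"][v,354:368].mean(1 if 0 else -1).astype(int))
I=[cv2.resize(c["image"][200:225,335:375,::-1],None,fx=10,fy=10,interpolation=cv2.INTER_CUBIC) for c in(S0,S1)]
cv2.imwrite("pics/e.png",np.hstack(I))
```

```text
before
211 [201 217 207 196 206 226 234 242 246 244 242 240 232 236]
212 [133 172 202 214 206 199 204 227 229 216 225 237 240 242]
213 [ 95 111 139 176 211 221 201 167 134 151 222 243 244 244]
214 [ 91  92  94 114 152 188 160 102  65 137 234 246 245 244]
215 [ 95  92  91  93 103 117  90  54  67 141 238 246 245 243]
216 [ 93  96  92  89  89  87  53  51  73 142 236 246 245 243]
217 [122 150 136 111  92  84  50  52  77 143 236 246 244 243]
218 [193 229 221 185 145 106  58  65 107 179 238 245 244 243]
219 [245 248 248 244 232 183  98  93 176 235 245 245 243 243]
220 [246 246 246 247 248 241 184 172 231 246 245 243 244 244]
now
211 [ 96  93  92  86  74  50  30  58 146 227 246 242 232 236]
212 [ 95  92  91 114 117 100  78  86 147 197 224 238 239 242]
213 [ 94  89  89 117 135 138 110  80  86 139 223 244 245 244]
214 [ 93  89  92  99 115 127  97  55  57 139 236 247 246 244]
215 [ 90  93  91  92 100  99  69  46  69 143 237 248 246 244]
216 [ 93  98  93  90  94  89  57  53  77 142 236 247 246 241]
217 [121 149 134 109  93  83  53  54  78 143 236 246 244 226]
218 [193 231 221 187 147 104  55  63 108 180 238 247 245 213]
219 [244 248 248 245 230 185  99  94 177 236 247 246 242 206]
220 [247 246 246 247 248 242 185 172 234 248 242 224 199 180]
```

View pics/e.png

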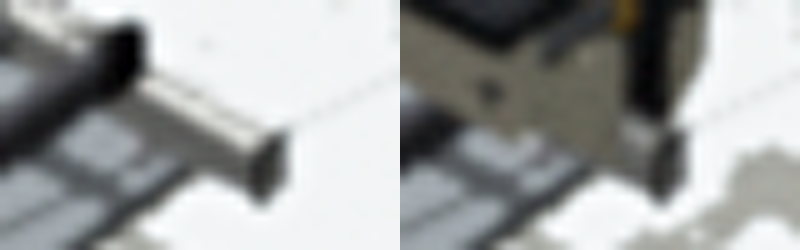

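Run:
```python
from h import *
import pickle
P=np.load("P.npy");c=capture("scene");S0=pickle.load(open("scene.pkl","rb"))
a=P[2]
def g(c,u,v):
    X=w(c,u,v);d=X-[P[0],P[1],0];return np.array([d[0]*np.cos(a)+d[1]*np.sin(a),-d[0]*np.sin(a)+d[1]*np.cos(a),X[2]]).round(0).astype(int)
for v in range(200,220,2):
    print(v,*[ (u,*g(c,u,v).tolist()) for u in range(344,372,2) if abs(c["depth"][v,u]-S0["depth"][v,u])>8])
o=get_obs();print(o["joint_positions"].round(4),o["tool_pos"])
```

```text
200 (344, -116, -2, 176) (346, -120, -5, 175) (348, -124, -8, 176) (350, -125, -14, 173) (352, -103, -51, 140) (354, -117, -41, 153) (356, -118, -48, 150) (358, -121, -51, 150) (360, -120, -62, 143) (362, -122, -67, 141) (364, -95, -112, 101)
202 (344, -122, 5, 177) (346, -121, -4, 171) (348, -124, -8, 170) (350, -112, -31, 150) (352, -116, -34, 150) (354, -116, -42, 146) (356, -116, -50, 141) (358, -122, -52, 143) (360, -124, -57, 141) (362, -95, -104, 99) (364, -96, -111, 95) (368, -724, 741, 926)
204 (344, -122, 5, 170) (346, -122, -3, 166) (348, -122, -11, 161) (350, -117, -26, 149) (352, -116, -34, 144) (354, -98, -66, 116) (356, -95, -79, 106) (358, -123, -50, 138) (360, -94, -98, 95) (362, -98, -101, 95) (364, -97, -111, 88)
206 (344, -121, 3, 162) (346, -124, -1, 161) (348, -123, -9, 156) (350, -85, -65, 102) (352, -95, -62, 110) (354, -98, -67, 109) (356, -97, -76, 102) (358, -84, -102, 80) (360, -94, -97, 89) (362, -98, -102, 88) (364, -100, -108, 85)
208 (344, -116, -3, 150) (346, -124, -2, 155) (348, -123, -11, 149) (350, -88, -63, 99) (352, -93, -64, 101) (354, -97, -68, 101) (356, -96, -78, 94) (358, -86, -100, 75) (360, -94, -99, 80) (362, -99, -101, 82)
210 (344, -116, -3, 143) (346, -125, 0, 150) (348, -124, -9, 144) (350, -88, -63, 92) (352, -96, -61, 97) (354, -96, -70, 92) (356, -98, -76, 90) (358, -88, -97, 71) (360, -94, -99, 74) (362, -96, -104, 72)
212 (344, -116, -4, 136) (346, -121, -5, 138) (348, -81, -64, 80) (350, -89, -62, 86) (352, -94, -64, 88) (354, -98, -67, 88) (356, -96, -79, 79) (362, -52, -165, 3)
214 (346, -121, -6, 131) (352, -93, -66, 79) (354, -98, -69, 80) (356, -98, -76, 76)
216 (356, -97, -78, 67)
218 (364, -73, -148, 3)
[-1.6680e-01  4.7420e-01  1.8372e+00 -1.0000e-04  8.3010e-01  1.1991e+00] [485.96507675  -4.38591939  36.90459912]
```

The pictures and depth disagree with the reported z. The bar pixels haven't changed, and the real fingertips sit at about z 62–66, roughly 27 mm above the reading, so they are passing over the bar. I'll back off to straddle the bar, then lower while watching the force.

```bash
python3 -m handwheel '[[[0,0,0],[0,0.011,0],0.43],[[0,0,0],[0,0.011,0],0.43],[[0,0,0],[0,0.011,0],0.43],[[0,0,0],[0,0.011,0.006],0.43],[[0,0,0],[0,0.011,0.012],0.43],[[0,0,0],[0,0.011,0.012],0.43]]'; python3 -m handwheel '[[[0,0,0],[0,0,0.004],0.43],[[0,0,0],[0,0,0.008],0.43],[[0,0,0],[0,0,0.008],0.43]]'
python3 - <<'E'
from h import *
import pickle
rd(3)
P=np.load("P.npy");c=capture("scene");S0=pickle.load(open("scene.pkl","rb"))
a=P[2]
def g(c,u,v):
    X=w(c,u,v);d=X-[P[0],P[1],0];return np.array([d[0]*np.cos(a)+d[1]*np.sin(a),-d[0]*np.sin(a)+d[1]*np.cos(a),X[2]]).round(0).astype(int)
for u in range(342,370,2):
    vs=[v for v in range(204,228) if np.abs(c["image"][v,u].astype(int)-S0["image"][v,u]).max()>25]
    print(u,*[(v,*g(c,u,v).tolist()) for v in vs[-3:]])
E
```

```text
time: 8.45
tool_pos: [487.3, -14.9, 23.8]
tcp_rot: [-3.141, 0.002, 0.205]
contact_force: [-0.6, -0.8, -0.6]
grip_width: 39.6
finger_force: 0.0
time: 8.75
tool_pos: [487.8, -15.0, 16.3]
tcp_rot: [-3.141, 0.001, 0.205]
contact_force: [0.7, 0.2, -0.2]
grip_width: 39.2
finger_force: 0.0
t 8.9 TCP cradle [ -87.43 -101.35] z 16.8 F cradle [-0.17 -0.13] 0.7 w 39.25 bar_y if pushed -114.97 yaw [ 3.141 -0.     0.205]
342 (213, -101, -14, 118) (214, -101, -14, 116) (215, -26, -106, 13)
344 (214, -108, -14, 119) (215, -107, -15, 115) (216, -33, -105, 14)
346 (214, -114, -15, 122) (215, -116, -13, 121) (216, -115, -13, 117)
348 (216, -122, -13, 121) (217, -123, -11, 120) (218, -49, -104, 16)
350 (215, -125, -17, 123) (216, -122, -21, 116) (217, -88, -64, 67)
352 (216, -96, -63, 75) (219, -95, -64, 64) (220, -96, -63, 61)
354 (219, -100, -66, 65) (220, -99, -68, 60) (221, -100, -67, 58)
356 (221, -65, -122, 3) (226, -78, -105, 3) (227, -80, -104, 1)
358 (225, -80, -112, 3) (226, -83, -108, 4) (227, -83, -109, 0)
360 (225, -85, -114, 5) (226, -86, -113, 2) (227, -88, -111, 1)
362 (225, -88, -120, 3) (226, -92, -116, 4) (227, -96, -110, 7)
364 (225, -92, -125, 2) (226, -93, -123, 0) (227, -96, -120, 0)
366 (225, -96, -128, 2) (226, -98, -125, 2) (227, -100, -123, 1)
368 (225, -100, -133, 1) (226, -102, -130, 0) (227, -105, -127, 1)
```

```bash
python3 -m handwheel '[[[0,0,0],[0,0,0.005],0.43],[[0,0,0],[0,0,0.009],0.43],[[0,0,0],[0,0,0.013],0.3],[[0,0,0],[0,0,0.013],0.2],[[0,0,0],[0,0,0.013],0.2],[[0,0,0],[0,0,0.013],0.2]]'
python3 - <<'E'
from h import *
import pickle
rd(3)
c=capture("scene");S0=pickle.load(open("scene.pkl","rb"))
P=np.load("P.npy");a=P[2]
def g(c,u,v):
    X=w(c,u,v);d=X-[P[0],P[1],0];return np.array([d[0]*np.cos(a)+d[1]*np.sin(a),-d[0]*np.sin(a)+d[1]*np.cos(a),X[2]]).round(0).astype(int)
for u in range(342,366,2):
    vs=[v for v in range(204,225) if c["depth"][v,u]<S0["depth"][v,u]-10]
    print(u,*[(v,*g(c,u,v).tolist()) for v in vs[-2:]])
E
```

```text
time: 9.55
tool_pos: [488.3, -15.2, 4.0]
tcp_rot: [3.141, -0.0, 0.205]
contact_force: [-0.1, -0.3, -0.1]
grip_width: 18.9
finger_force: 0.0
t 9.7 TCP cradle [ -87.24 -101.46] z 4.0 F cradle [ 0.35 -0.22] 0.1 w 18.58 bar_y if pushed -104.76 yaw [ 3.141 -0.     0.205]
342 (217, -103, -12, 108) (218, -104, -11, 105)
344 (218, -108, -14, 106) (219, -109, -13, 104)
346 (219, -116, -13, 108) (220, -115, -14, 103)
348 (220, -123, -12, 109) (221, -122, -14, 104)
350 (219, -123, -21, 107) (220, -124, -20, 105)
352 (219, -87, -75, 52) (220, -86, -77, 47)
354 (220, -94, -74, 53) (221, -93, -76, 48)
356 (221, -98, -78, 50) (222, -96, -81, 43)
358 (222, -96, -90, 37) (223, -95, -92, 32)
360 (211, -121, -63, 107) (212, -122, -62, 104)
362 (210, -122, -70, 106) (212, -93, -110, 59)
364 (217, -98, -113, 42) (218, -97, -115, 37)
```

The fingers now straddle the bar, tips at about z 37 and body at about 102. Advancing in 1 mm steps to find contact.

```bash
R='from h import *
rd(4)'; python3 -m handwheel '[[[0,0,0],[0,-0.001,0],0.2],[[0,0,0],[0,-0.001,0],0.2]]'|grep finger; python3 -c "$R"; python3 -m handwheel '[[[0,0,0],[0,-0.001,0],0.2],[[0,0,0],[0,-0.001,0],0.2]]'|grep finger; python3 -c "$R"; python3 -m handwheel '[[[0,0,0],[0,-0.001,0],0.2],[[0,0,0],[0,-0.001,0],0.2]]'|grep finger; python3 -c "$R"; python3 -m handwheel '[[[0,0,0],[0,-0.001,0],0.2],[[0,0,0],[0,-0.001,0],0.2]]'|grep finger; python3 -c "$R"
```

```text
finger_force: 0.0
t 10.15 TCP cradle [ -87.36 -100.36] z 3.9 F cradle [-0.02  0.11] 0.3 w 18.48 bar_y if pushed -103.6 yaw [3.142 0.    0.205]
finger_force: 0.0
t 10.55 TCP cradle [-87.37 -99.38] z 3.9 F cradle [0.13 0.23] -0.0 w 18.54 bar_y if pushed -102.65 yaw [3.141 0.    0.205]
finger_force: 0.0
t 10.95 TCP cradle [-87.37 -98.39] z 3.9 F cradle [-0.11  0.16] -0.0 w 18.46 bar_y if pushed -101.62 yaw [ 3.141 -0.     0.205]
finger_force: 0.0
t 11.35 TCP cradle [-87.37 -97.37] z 3.9 F cradle [-0.17 -0.05] -0.2 w 18.21 bar_y if pushed -100.47 yaw [3.142 0.    0.205]
```

```bash
R='from h import *
rd(4)'; python3 -m handwheel '[[[0,0,0],[0,-0.001,0],0.2],[[0,0,0],[0,-0.001,0],0.2]]'|grep finger; python3 -c "$R"; python3 -m handwheel '[[[0,0,0],[0,-0.001,0],0.2],[[0,0,0],[0,-0.001,0],0.2]]'|grep finger; python3 -c "$R"; python3 -m handwheel '[[[0,0,0],[0,-0.001,0],0.2],[[0,0,0],[0,-0.001,0],0.2]]'|grep finger; python3 -c "$R"
```

```text
finger_force: 0.1
t 11.75 TCP cradle [-87.36 -96.37] z 3.9 F cradle [ 0.18 -0.24] -0.3 w 18.31 bar_y if pushed -99.53 yaw [3.142 0.    0.205]
finger_force: 2.4
t 12.15 TCP cradle [-87.34 -95.9 ] z 3.9 F cradle [-1.26 -4.99] -0.7 w 18.5 bar_y if pushed -99.15 yaw [ 3.141 -0.     0.205]
finger_force: 2.4
t 12.55 TCP cradle [-87.35 -94.81] z 3.9 F cradle [-0.91 -4.73] -1.0 w 18.35 bar_y if pushed -97.98 yaw [ 3.141 -0.     0.205]
```

```bash
python3 -m handwheel '[[[0,0,0],[0,-0.003,0],0.2],[[0,0,0],[0,-0.007,0],0.2],[[0,0,0],[0,-0.011,0],0.2],[[0,0,0],[0,-0.015,0],0.2],[[0,0,0],[0,-0.019,0],0.2],[[0,0,0],[0,-0.023,0],0.2],[[0,0,0],[0,-0.027,0],0.2],[[0,0,0],[0,-0.031,0],0.2],[[0,0,0],[0,-0.034,0],0.2],[[0,0,0],[0,-0.036,0],0.2],[[0,0,0],[0,-0.0378,0],0.2],[[0,0,0],[0,-0.0378,0],0.2]]'
python3 - <<'E'
from h import *
rd(6)
import pickle
I=[]
for n,(u,v,a,b) in dict(top=(300,160,60,24),scene=(290,180,60,28)).items():
    c=capture(n);pickle.dump(c,open(n+"2.pkl","wb"));I.append(cv2.resize(c["image"][v:v+b,u:u+a,::-1],None,fx=11,fy=11,interpolation=cv2.INTER_CUBIC))
cv2.imwrite("pics/f.png",np.vstack(I))
E
```

```text
time: 13.75
tool_pos: [479.5, 28.3, 3.9]
tcp_rot: [3.141, -0.001, 0.205]
contact_force: [1.0, -5.3, -1.8]
grip_width: 18.8
finger_force: 3.0
t 14.05 TCP cradle [-87.06 -57.16] z 3.9 F cradle [-0.09 -5.89] -1.4 w 18.44 bar_y if pushed -60.38 yaw [ 3.141e+00 -1.000e-03  2.050e-01]
```

View pics/f.png

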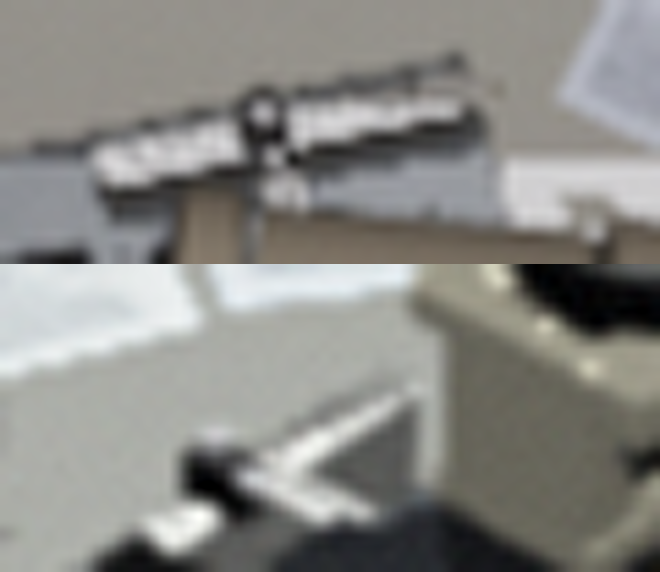

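Both views now show the bar's far end right beside the pointer: top crop pointer (273,158) with bar end (285,190), and in the scene crop they meet at about (260,490). I've used all ten views, so I'll check the pixels numerically.

Run:
```python
from h import *
import pickle
T=pickle.load(open("top2.pkl","rb"));T0=pickle.load(open("top.pkl","rb"));S=pickle.load(open("scene2.pkl","rb"));S0=pickle.load(open("scene.pkl","rb"))
print("top u320..331, v172..179");print(T["image"][172:180,320:332].mean(2).astype(int))
print("orig bar u332..343, v172..179");print(T0["image"][172:180,332:344].mean(2).astype(int))
print("scene u306..326 v197..206");print(S["image"][197:207,306:326].mean(2).astype(int))
print("scene0 bar u318..338 v188..198");print(S0["image"][188:199,318:338].mean(2).astype(int))
P=np.load("P.npy")
for j in(38,40,42):print(j,px(T,cw(P,(42,-22-j,55))).round(2),px(T,cw(P,(40,-22-j,62))).round(2),px(S,cw(P,(42,-22-j,52))).round(2),px(S,cw(P,(40,-22-j,62))).round(2))
print(px(T,cw(P,(40,-102,62))),px(S,cw(P,(40,-102,62))))
```

```text
top u320..331, v172..179
[[198 148  52  37  35  39 142 193 169 164 162 149]
 [208 175  87  56 109 108 105 135  72  52  48  54]
 [163 146  93  65 141 138  36  54  58  60  62  65]
 [ 51  49  48  54  95 121 106  83  71  71  76  97]
 [ 56  59  64  88 133 157 158 139  98 119 119 135]
 [ 70  68  71 100 165 176 161 177 135 152 154 153]
 [ 88  77  67  80 127 145 138 164 129 124 125 132]
 [ 97  84  82  94  85  88  94 107  82  76  77  91]]
orig bar u332..343, v172..179
[[107  66  50  49  57  57  60  61  64  67  73  84]
 [ 55  60  64 106 125 118 122  74  78  82  99 118]
 [ 68  73  75 151 177 162 179 119 119 120 135 154]
 [116 116 104 151 182 172 184 145 155 155 155 157]
 [153 153 132 156 186 175 182 141 156 156 154 157]
 [155 155 138 147 174 169 178 170 154 155 156 156]
 [155 153 137 110 162 185 175 188 155 156 155 157]
 [156 154 128  74 145 185 175 183 144 156 156 158]]
scene u306..326 v197..206
[[117  69  69  88  81  78  99 150 193 201 227 236 213 166 115  92  87  87
   88  87]
 [101  31  25  41  55  95 128 152 184 208 222 198 148 102  85  83  89  87
   88  86]
 [100  25   4  12  39 109 183 2
[... 1173 characters left out ...]
17 209
  209 211]
 [142 146 179 208 208 194 204 215 205 187 197 191 182 185 217 228 219 211
  210 211]
 [204 220 208 197 165 135 144 176 208 216 201 188 205 203 216 229 229 226
  218 216]
 [240 227 182 138 106  96  96 113 149 192 210 219 220 206 209 226 228 220
  203 209]
 [214 166 117  92  89  91  93  93 105 124 155 200 220 195 158 151 136 121
  135 182]
 [142 102  88  88  85  95  95  93  93  94 102 128 150 132  82  49  31  27
   77 150]]
38 [324.1  175.94] [324.28 176.01] [313.69 201.81] [314.17 199.32]
40 [324.67 175.82] [324.86 175.89] [314.17 201.49] [314.65 199.  ]
42 [325.24 175.69] [325.43 175.76] [314.66 201.17] [315.14 198.68]
[336.29595932 173.32747884] [324.18355634 192.68090419]
```

In the top view the scribed bar end (u≈325.4 at v=177) lies on the pointer line (u≈325.3 there), within about 1 mm, and the pointer hasn't moved. Now the lever: slide along the bar.

```bash
python3 -m handwheel '[[[0,0,0],[0.003,0,0],0.2],[[0,0,0],[0.006,0,0],0.2],[[0,0,0],[0.009,0,0],0.2],[[0,0,0],[0.012,0,0],0.2],[[0,0,0],[0.015,0,0],0.2],[[0,0,0],[0.018,0,0],0.2],[[0,0,0],[0.021,0,0],0.2],[[0,0,0],[0.024,0,0],0.2],[[0,0,0],[0.027,0,0],0.2],[[0,0,0],[0.029,0,0],0.2],[[0,0,0],[0.029,0,0],0.2]]'; python3 -c "
from h import *
rd(4)"
```

```text
time: 15.25
tool_pos: [505.7, 33.8, 3.4]
tcp_rot: [3.141, 0.004, 0.205]
contact_force: [-3.2, -8.1, 0.4]
grip_width: 18.4
finger_force: 4.2
t 15.45 TCP cradle [-60.29 -57.03] z 3.4 F cradle [-5.99 -7.29] 0.7 w 18.45 bar_y if pushed -60.25 yaw [3.141 0.004 0.205]
```

```bash
python3 -m handwheel '[[[0,0,0],[0.003,0,0],0.2],[[0,0,0],[0.006,0,0],0.2],[[0,0,0],[0.009,0,0],0.2],[[0,0,0],[0.011,0,0],0.2],[[0,0,0],[0.012,0,0],0.2],[[0,0,0],[0.012,0,0],0.2]]'; python3 -c "
from h import *
rd(4)"; python3 -m handwheel '[[[0,0,0],[0.002,0,0],0.2],[[0,0,0],[0.002,0,0],0.2]]' | grep contact; python3 -c "
from h import *
rd(4)"; python3 -m handwheel '[[[0,0,0],[0.002,0,0],0.2],[[0,0,0],[0.002,0,0],0.2]]' | grep contact; python3 -c "
from h import *
rd(4)"
```

```text
time: 16.05
tool_pos: [517.2, 36.2, 3.4]
tcp_rot: [3.141, 0.005, 0.205]
contact_force: [-5.0, -8.4, 0.2]
grip_width: 18.4
finger_force: 4.4
t 16.25 TCP cradle [-48.55 -57.07] z 3.4 F cradle [-6.07 -7.31] 1.0 w 18.59 bar_y if pushed -60.37 yaw [3.141 0.004 0.205]
contact_force: [-4.9, -7.7, 0.6]
t 16.65 TCP cradle [-46.53 -57.08] z 3.3 F cradle [-6.4  -7.46] 0.6 w 18.7 bar_y if pushed -60.43 yaw [3.141 0.004 0.205]
contact_force: [-8.0, -10.2, 2.9]
t 17.05 TCP cradle [-45.52 -57.05] z 3.3 F cradle [-10.14  -7.85] 2.7 w 18.26 bar_y if pushed -60.18 yaw [-3.142  0.006  0.205]
```

```bash
python3 -m handwheel '[[[0,0,0],[0.002,0,0],0.2],[[0,0,0],[0.002,0,0],0.2]]' | grep contact; python3 -c "
from h import *
rd(4)"; python3 -m handwheel '[[[0,0,0],[0.002,0,0],0.2],[[0,0,0],[0.002,0,0],0.2]]' | grep contact; python3 -c "
from h import *
rd(4)"
```

```text
contact_force: [-16.0, -12.7, 8.9]
t 17.45 TCP cradle [-45.63 -57.02] z 3.3 F cradle [-17.4   -9.13] 8.4 w 18.43 bar_y if pushed -60.24 yaw [-3.141  0.01   0.205]
contact_force: [-23.1, -16.0, 14.9]
t 17.85 TCP cradle [-45.81 -56.98] z 3.2 F cradle [-25.03 -10.62] 14.1 w 18.28 bar_y if pushed -60.12 yaw [-3.141  0.015  0.205]
```

```bash
python3 -m handwheel '[[[0,0,0],[-0.002,0,0],0.2],[[0,0,0],[-0.003,0,0],0.2],[[0,0,0],[-0.003,0,0],0.2]]' | grep contact
python3 - <<'E'
from h import *
import pickle
rd(4)
P=np.load("P.npy");a=P[2]
for n in("scene","top"):
  for k,c in(("before",pickle.load(open(n+".pkl","rb"))),("now",capture(n))):
    v,u=np.mgrid[0:400,0:640];d=c["depth"];R=np.stack([(u-c["cx"])/c["fx"],(v-c["cy"])/c["fy"],np.ones_like(d)],-1)*d[...,None]
    M=np.linalg.inv(c["camera_from_world"]);X=R@M[:3,:3].T+M[:3,3];D=X-[P[0],P[1],0]
    L=np.stack([D[...,0]*np.cos(a)+D[...,1]*np.sin(a),-D[...,0]*np.sin(a)+D[...,1]*np.cos(a),X[...,2]],-1)[d>0]
    L=L[(L[:,1]>-5)&(L[:,1]<30)&(L[:,2]>66)&(L[:,2]<98)&(abs(L[:,0])<80)]
    h=np.histogram(L[:,0],bins=np.arange(-80,44,4));print(n,k,dict(zip(h[1][:-1].astype(int).tolist(),h[0].tolist())))
E
```

```text
contact_force: [-11.0, -10.8, 4.4]
t 18.35 TCP cradle [-45.55 -57.03] z 3.2 F cradle [-12.86  -8.4 ] 5.1 w 18.5 bar_y if pushed -60.28 yaw [-3.141  0.008  0.205]
scene before {-80: 0, -76: 0, -72: 0, -68: 5, -64: 39, -60: 19, -56: 6, -52: 7, -48: 10, -44: 4, -40: 10, -36: 5, -32: 6, -28: 35, -24: 11, -20: 8, -16: 11, -12: 7, -8: 10, -4: 9, 0: 8, 4: 9, 8: 8, 12: 10, 16: 8, 20: 9, 24: 3, 28: 0, 32: 0, 36: 0}
scene now {-80: 0, -76: 0, -72: 0, -68: 0, -64: 0, -60: 0, -56: 0, -52: 0, -48: 0, -44: 0, -40: 1, -36: 11, -32: 8, -28: 14, -24: 8, -20: 1, -16: 2, -12: 1, -8: 3, -4: 2, 0: 4, 4: 5, 8: 7, 12: 6, 16: 6, 20: 8, 24: 3, 28: 1, 32: 4, 36: 7}
top before {-80: 0, -76: 0, -72: 0, -68: 2, -64: 10, -60: 13, -56: 4, -52: 5, -48: 3, -44: 5, -40: 5, -36: 3, -32: 5, -28: 12, -24: 12, -20: 11, -16: 12, -12: 11, -8: 11, -4: 12, 0: 13, 4: 13, 8: 8, 12: 11, 16: 12, 20: 10, 24: 7, 28: 0, 32: 0, 36: 0}
top now {-80: 0, -76: 0, -72: 0, -68: 0, -64: 0, -60: 0, -56: 0, -52: 0, -48: 0, -44: 0, -40: 0, -36: 0, -32: 0, -28: 0, -24: 0, -20: 0, -16: 0, -12: 0, -8: 0, -4: 1, 0: 2, 4: 12, 8: 8, 12: 12, 16: 8, 20: 9, 24: 6, 28: 3, 32: 4, 36: 6}
```

The lever face moved from about -65 to about -36.5 mm and now meets the housing, where the force rises with no further travel. The bar is still held at the pointer, so I'm handing in.

```bash
python3 -c "
from plant import close_job
print(close_job())"
```

```text
the job is handed in; nothing more can be done
None
```

I handed the job in with the cross bar held at the pointer (within about 1 mm by the images) and the cam lever home against the housing; the pointer had not moved when last checked, before the lever push, and I did not re-check the bottles and tape at the end.

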